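# Clamp the lid of the dry-goods bin with its draw latch

## Task

The lid of the white dry-goods bin stands proud on its seal. Swing the wire bail of its draw latch over so that its cross bar drops behind the keeper on the lid, then push the lever over, past centre, and press it firmly but gently home until you feel it bear on its rubber stop, so that the lid is clamped and the lever stays down on the stop when you let go. Do not force any part of the bin, and leave everything around it where it is.

Things in the scene. Friction and masses are not known exactly. Their poses are not given: they have to be found in the camera images.
- bin: White plastic dry-goods bin, fixed. Origin on the counter under the lever pivot; x runs from the low latch ledge (top 55 high, x -92 to 73, 130 wide) to the hopper (x 73 to 192, 150 wide, walls 108 high, lid top 122), y across, z up. A steel draw latch stands on the ledge on two cheeks (|y| 19 to 23, 94 high). More than 25 N from the robot on any part of the bin counts as forcing it.
- pivot (a point): Lever's pivot axis (along the bin's y), at (0, 0, 88) in the bin's frame. The lever turns stiffly (0.3 N m) and stays where it is left, also past centre: it does not snap down by itself. With the bail hooked it grows heavier below about 45 deg from flat and passes centre about 17 deg above flat. Moving it takes up to about 15 N at its end.
- lever: Flat steel lever, 22 wide, 5 thick, reaching from 6 to 72 from the pivot along its own -x; origin on the pivot, y along the axis. Flat (closed), its -x is the bin's -x, over the ledge. It starts standing open, leaning 10 to 25 deg past vertical towards the hopper (limit 27). Swung up, over and down to the ledge side, it draws the bail.
- lever_tip (a point): Free end of the lever, 72 from the pivot, mid thickness.
- stop_foot (a point): Point on the ledge (55 high) under the lever's stop, a 16 wide rubber-topped screw post 55 mm to the -x side of the pivot. Its height is not measured: the top is anywhere from 85.5 to 97.5 above the counter and halts the lever 0 to 12.3 deg above flat; its rubber gives 1 mm under 10 N. Pressed down on it with 10 to 15 N the lever is home and stays bearing on it.
- bail_bar (a point): Middle of the bail's cross bar (round, 8 thick, 76 long, along the bin's y). The bail starts folded back, its bar about 35 to 55 mm to the ledge side of the pivot and 65 to 82 mm above it. Pushed up past upright over its pins it falls of itself onto the lid's tongue, about 15 beyond the keeper. It is longer than the lever and clears its end.
- bail_pin (a point): Axis of the pins the bail swings on, carried by the lever's crank 18 from the pivot: while the lever is open about 14 above the pivot and 11 to its ledge side. The bail is a free-swinging wire frame, two arms 6 thick at y = +-38, 70 from pins to cross bar.
- keeper (a point): Seat of the cross bar's centre on the lid's tongue, 4 above the tongue, against the hopper-side face of a steel wall 36 wide, 15 tall, with a 4 overhanging lip. At (42, 0, 126) in the bin's frame while the sprung lid stands proud; the clamped latch pulls it down by 5 to 7. The tongue is 54 wide, x 27 to 77, its top 122 high.
- crock: Bystander: stoneware crock, open, 100 wide, 130 tall; origin under its middle.
- shaker: Bystander: glass shaker with a steel cap, 60 wide, 108 tall; origin under its middle.
- fliptub: Bystander: small square plastic tub with a flip-top lid, 74 wide, 92 tall; origin under its middle.
- scoop: Bystander: aluminium scoop, a 56 wide, 30 tall cup with a flat 100 long handle towards its -x; origin under the cup.
- mug: Bystander: mug, 80 wide, 90 tall; origin under its middle.
- jar: Bystander: amber glass jar with a steel cap, 72 wide, 110 tall; origin under its middle.

How it is judged:
On the way, in this order (a step that is already met when the one before it is completed fails the run):
1. the cross bar lies down on the tongue behind the keeper with the lever still open (x of bail_bar in the frame of bin above 0.038 m and z of bail_bar in the frame of bin below 0.134 m and z of lever_tip in the frame of bin above 0.135 m), for 0.2 s.
2. the lever is past centre with the bar held in the keeper and the lid drawn down (z of lever_tip in the frame of bin below 0.1065 m and z of keeper in the frame of bin below 0.1225 m and distance between bail_bar and keeper below 0.01 m), for 0.1 s.
At the end, for the whole second after the job is handed in: The cross bar sits in the keeper (within 10 mm of its seat), the lid's keeper is drawn down below 122.5 mm above the counter, the lever is past centre (its end below 106.5 mm above the counter) and at rest, bearing on its stop with more than 0.5 N with the robot away from it (all of step 2 and contact force between lever_blade and anything else above 0.5 N and angular speed of lever below 0.05 rad/s); the robot touches nothing.
It fails at once if the robot presses on any part of the bin, lid or latch with more than 25 N (contact force between any of the fingers, the arm and bin above 25 N).
It fails at once if a bystander is shifted by more than 25 mm (distance of any of crock, shaker, fliptub, scoop, mug, jar from where it was at the start of the episode above 0.025 m).
It fails at once if a standing bystander is tipped by more than 30 degrees (angle between any of crock, shaker, fliptub, mug, jar's own z axis and vertical above 0.52 rad).
It also fails if it takes over 45 s, if anything falls off the work surface, if the arm or the gripper's body presses on something with over 40 N, if the wrist force passes 120 N, or if a joint passes its speed limit or range.

## Robot

A 7-joint arm with a two-finger parallel gripper is mounted at the origin on the work surface. World frame = base frame: x ahead of the robot, y to its left, z up, the work surface at z = 0. Lengths are in m, angles in rad, forces in N, time in s.
With the tool pointing down it reaches from about 0.4 to 0.85 m from the base axis. Payload 4.5 kg.
Tool frame: the origin (TCP) lies on the centre line of the jaws, within the pads' length; the fingertips stand 11 mm ahead of it and the grasp point (between the pads) lies 8 mm behind it (tip_extent is the distance from the TCP to the fingertips, in m); z points along the fingers, y is the direction in which the jaws open and shut (so a half turn about z gives the same grasp; the last joint's range is limited). The gripper opens to 88 mm and grips with 3 to 60 N. Pads are 18 mm wide; open, the fingers measure 123 mm over their backs; the gripper's body (75 mm by 187 mm) begins 45 mm behind the grasp point.
Start: joints at [0.034, 0.689, -0.195, 1.565, 0.157, 0.902, -0.215], TCP at [0.625, 0, 0.25] pointing down, gripper open.
Joint ranges: [-3.01, 3.01], [-0.46, 2.08], [-1.47, 1.51], [0.13, 2.56], [-1, 4.14], [0.04, 2.09], [-2.66, 2.66]. Speed limits (rad/s): [2.57, 2.57, 3.14, 3.14, 3.14, 3.14, 3.14].

## Interface

Orientations are given as [roll, pitch, yaw] about the fixed x, y, z axes, in that order (R = Rz(yaw) Ry(pitch) Rx(roll)).
In Python, from plant import * gives the robot as it stands.
- The arm moves only by the shell command python3 -m inch 'ROWS' [OPENING]. ROWS is a JSON object of lists of equal length, an entry for each row: "xyz": the shift along the tool's x, y, z in m, a list of three; "delta_rot": the turn, a rotation vector about the tool's x, y, z in degrees, a list of three. A call has exactly 10 rows; each row is the pose to reach, as a shift and turn from the pose commanded when the call began, along the tool's axes at that moment; what a row does not reach only later rows make up. A row lasts 1/8 s, in which the tool goes at most 62.5 mm and 10.7 degrees, less where a joint would pass 70% of its speed; a pose out of reach is approached as far as the arm can. A call with a gripper value outside its range is refused whole. OPENING is the closure, from -1 (fully open) to 1 (shut), set as the call begins (- or left out, the last holds). The fingers move at their own pace and stop on an object; the grip force is fixed at half the most. Time passes only in rows, so rows that repeat a pose let the fingers close, or fill a call up. It gives the time, the measured TCP pose, the force and the opening at its end, in the units of the state.
- get_state(): the state, without advancing time (a new reading comes with each control period).
- camera(name): name is "scene" or "side" or "wrist"; returns a dict with "img" (384x512x3 uint8, red, green, blue), "fx", "fy", "cx", "cy" (pixels), "D" ([k1, k2, p1, p2, k3] as OpenCV has them; the pictures are not rectified), "pose" (4x4, takes a point from camera to world coordinates). Camera axes: x right, y up, looking along -z (the intrinsics and any distortion apply to the point x, -y, -z); pixel columns grow to the right and rows downward; lengths in m; the calibration is good to about 2 mm. A picture is of the moment at which its call begins. There is no depth.
- sign_off(): hands the job in, once; it reports no verdict.
The state is a dict: "time_s": time; "joint_pos": joint angles; "joint_vel": joint speeds; "effort": joint torques, N m; "ee_pos": TCP position; "ee_rot": TCP orientation; "ft_force": force on the tool from outside, world axes, zero at the start; "ft_torque": the same for the moment, N m; "opening": finger opening in m.
Only numpy, scipy, OpenCV 4.12 (cv2) and the standard library are available. Lean on these libraries where they do the work, as an engineer would, in place of code of your own. Each camera call takes 0.05 s, during which the arm holds its last target. There are 200 camera calls.

## Working session

There is one attempt and no reset: what is moved stays moved. The work goes in short steps, Python scripts to look and compute and a shell command to move; the robot and the scene stay as the last step left them, time stands still between calls to the robot, and variables do not carry over. Pictures are saved under pics/ and viewed, about 8 in all and at most 12, crops included, and the job is handed in when it is done.

```bash
mkdir -p pics; ls; python3 - <<'E'
from plant import *
import cv2
print(get_state())
for n in ["scene","side"]:
    c=camera(n); print(n,c["fx"],c["fy"],c["cx"],c["cy"],c["D"],c["pose"])
    cv2.imwrite(f"pics/{n}0.png",cv2.resize(c["img"][:,:,::-1],(800,600),interpolation=cv2.INTER_CUBIC))
E
```

```text
pics
{'time_s': 0.0, 'joint_pos': array([ 0.03383107,  0.68996118, -0.19451568,  1.56633187,  0.15730907,
        0.90248279, -0.21510713]), 'joint_vel': array([-0.00051877,  0.00020134, -0.00071362, -0.0011962 ,  0.00018556,
        0.00017548,  0.00130819]), 'effort': array([ 3.38560185e-04, -5.27571630e+01, -1.26686912e+00, -1.53434461e+01,
       -5.26333472e-02,  6.56995355e-03,  1.65937727e-04]), 'ee_pos': array([ 6.24399567e-01, -6.78559011e-05,  2.48927523e-01]), 'ee_rot': array([-3.13980710e+00,  1.35712761e-04,  1.57084809e+00]), 'ft_force': array([ 0.57579293, -0.22149064,  0.02122405]), 'ft_torque': array([ 0.00715748, -0.0733949 , -0.05565786]), 'opening': 0.08830512224448624}
scene 445.0806124903981 445.0806124903981 260.28869992188754 201.88577263914635 [-0.03621024  0.          0.          0.          0.        ] [[-0.15183018 -0.75861279  0.63360416  1.33021248]
 [ 0.98838964 -0.1202843   0.0928311   0.08285419]
 [ 0.00578978  0.64034235  0.76806781  1.08504283]
 [ 0.          0.          0.          1.        ]]
side 457.00004061685206 457.00004061685206 251.497319220338 182.21309918992316 [-0.16666746  0.          0.          0.          0.        ] [[-9.81658684e-01  1.41066433e-01 -1.28243870e-01  3.42811382e-01]
 [-1.90644200e-01 -7.29913807e-01  6.56414978e-01  7.79225227e-01]
 [-1.00885135e-03  6.68824413e-01  7.43419724e-01  1.01199435e+00]
 [ 0.00000000e+00  0.00000000e+00  0.00000000e+00  1.00000000e+00]]
```

View pics/scene0.png

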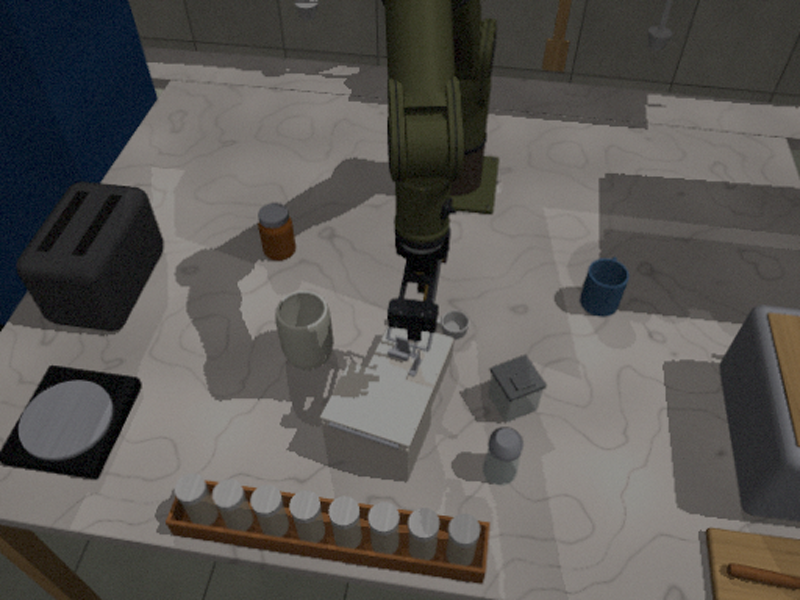

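View pics/side0.png

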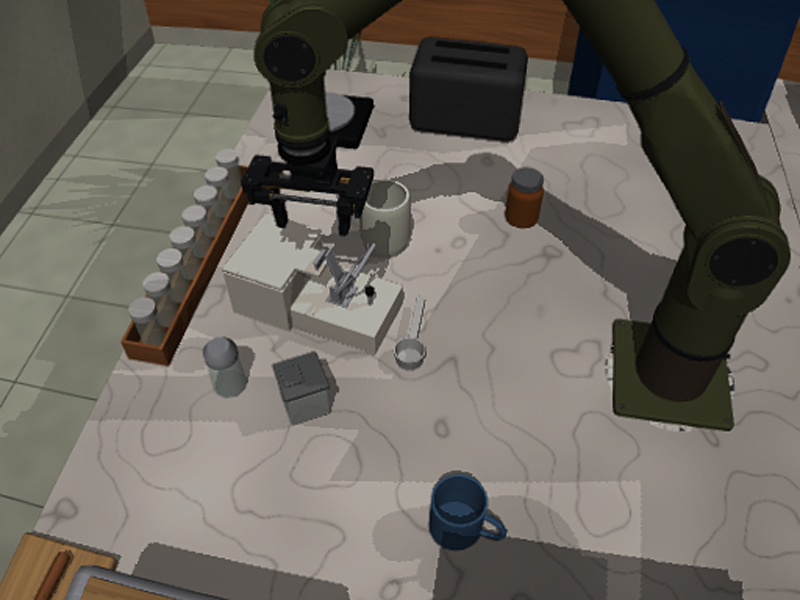

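The robot is over the bin, whose ledge faces the robot and whose hopper lies away from it. In the side view the latch is at about (345,280), the crock behind it at (385,215), and the scoop at (410,350) near the ledge. I'll enlarge that view.

```bash
cat > h.py <<'E'
import numpy as np, cv2
from plant import *
def ray(c,u,v):
    K=np.array([[c["fx"],0,c["cx"]],[0,c["fy"],c["cy"]],[0,0,1]])
    p=cv2.undistortPoints(np.array([[[u,v]]],float),K,np.array(c["D"]))[0,0]
    T=np.array(c["pose"]); return T[:3,3],T[:3,:3]@np.array([p[0],-p[1],-1])
def atz(c,u,v,z):
    o,d=ray(c,u,v); return o+d*(z-o[2])/d[2]
def proj(c,P):
    K=np.array([[c["fx"],0,c["cx"]],[0,c["fy"],c["cy"]],[0,0,1]])
    T=np.array(c["pose"]); q=(np.atleast_2d(P)-T[:3,3])@T[:3,:3]; q=q*[1,-1,-1]
    return cv2.projectPoints(q,np.zeros(3),np.zeros(3),K,np.array(c["D"]))[0][:,0]
def crop(c,name,u0,u1,v0,v1,s,lines=()):
    im=cv2.resize(np.ascontiguousarray(c["img"][v0:v1,u0:u1,::-1]),None,fx=s,fy=s,interpolation=cv2.INTER_CUBIC)
    im=cv2.convertScaleAbs(im,alpha=1.3)
    for A,col in lines:
        p=(proj(c,A)-[u0,v0]+.5)*s
        cv2.polylines(im,[p.astype(np.int32)],False,col,1,cv2.LINE_AA)
    cv2.imwrite("pics/"+name,im)
E
python3 - <<'E'
from h import *
c=camera("side"); crop(c,"sc1.png",135,275,125,230,5.7)
E
```

```text
(no output)
```

View pics/sc1.png

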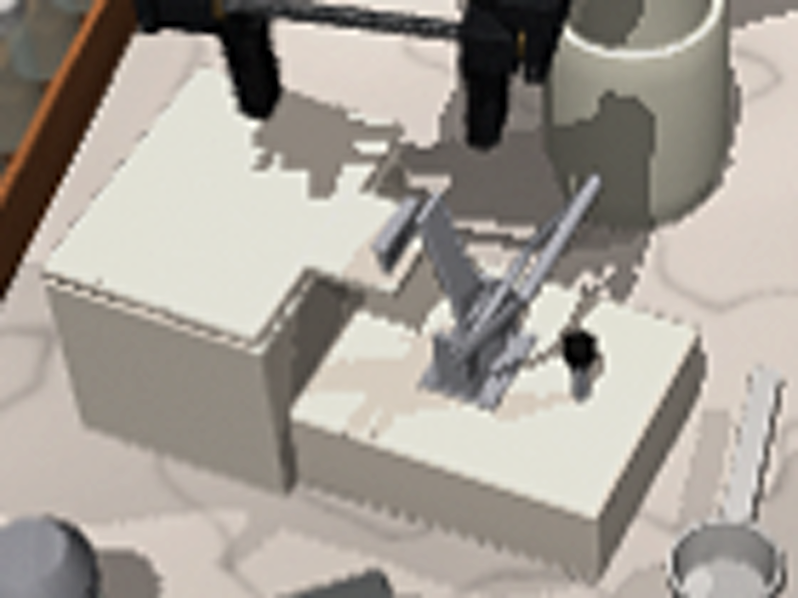

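```bash
cat > fit.py <<'E'
from h import *
from scipy.optimize import least_squares
c=camera("side"); d=camera("scene")
B=np.array([[-92,65,55],[-92,65,0],[-92,-65,55],[73,75,122],[192,75,122],[73,65,55]])/1e3
px=np.array([[597,518],[595,583],[700,330],[258,345],[45,268],[292,425]])/5.7+[135,125]-.5
B2=np.array([[192,75,122],[192,-75,122],[73,75,122]])/1e3
px2=np.array([[409,443],[323,422],[453,337]])/1.5625-.5
def W(P,t):
    P=np.atleast_2d(P); s,k=np.sin(t[2]),np.cos(t[2])
    return np.c_[t[0]+k*P[:,0]-s*P[:,1],t[1]+s*P[:,0]+k*P[:,1],P[:,2]]
f=lambda t:np.r_[(proj(c,W(B,t))-px).ravel(),0.7*(proj(d,W(B2,t))-px2).ravel()]
r=least_squares(f,[.6,0,0],loss="soft_l1")
t=r.x; print(t,np.degrees(t[2]),np.round(f(t),1))
np.save("t.npy",t)
# bail/lever overlays
a0,b0=(580,182),(0,0)
pin=np.array([-11,0,102])/1e3
def bail(bx,bz): return W(np.array([[pin[0]*1e3,-38,102],[bx,-38,bz],[bx,38,bz],[pin[0]*1e3,38,102]])/1e3,t)
def lev(a):  # lean past vertical deg
    a=np.radians(a); x,z=72*np.sin(a),88+72*np.cos(a)
    return W(np.array([[0,-11,88],[x,-11,z],[x,11,z],[0,11,88]])/1e3,t)
# fit of bar from far end pixel
L=[(W(np.array([[-92,65,55],[-92,-65,55],[73,-65,55],[73,65,55],[-92,65,55]])/1e3,t),(0,0,255))]
L+=[(W(np.array([[-55,0,55],[-55,0,90]])/1e3,t),(0,0,255))]
L+=[(W(np.array([[42,-18,122],[42,18,122]])/1e3,t),(255,0,255))]
for el,col in((118,(0,255,0)),(128,(255,0,0))):
    e=np.radians(el); L+=[(bail(-11+70*np.cos(e),102+70*np.sin(e)),col)]
L+=[(lev(15),(0,200,255)),(lev(22),(255,200,0))]
crop(c,"ov1.png",135,275,125,230,5.7,L)
E
python3 fit.py
```

```text
[ 0.59307546 -0.0239312  -0.19396803] -11.113549339713364 [ 0.6  0.5  1.4  1.4  0.6 -0.4  0.2 -0.9 -1.1  0.3 -1.2 -1.2  1.1  1.4
  0.3 -1.9 -7.9 22.2]
```

View pics/ov1.png

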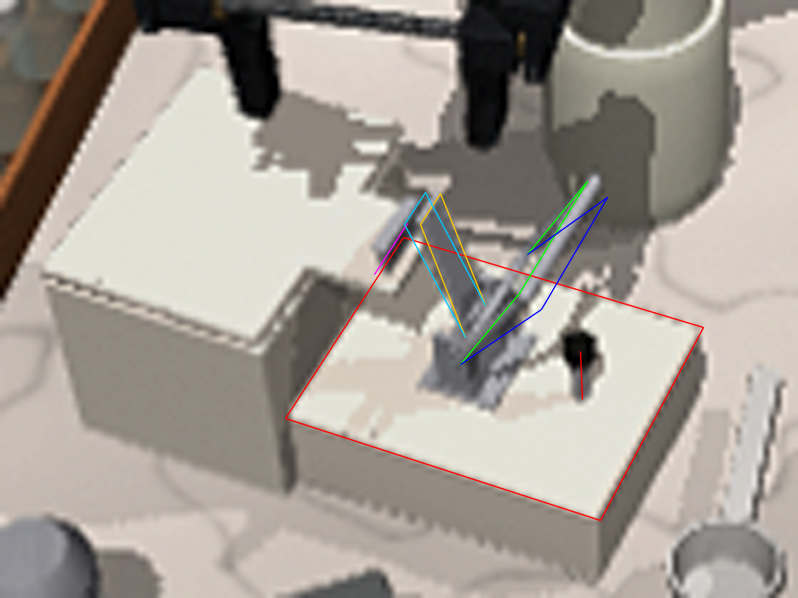

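The fit residuals are about 1 px, giving the bin at (0.593, -0.024) with yaw -11.1°. The bail bar is near bin x -46, z 162, and the lever leans about 17°. I'll move to the ledge side of the bar with the jaws closed.

```bash
python3 -m inch '{"xyz":[[-0.002,-0.03,0],[-0.004,-0.06,0],[-0.006,-0.09,0],[-0.007,-0.118,0],[-0.007,-0.118,0.02],[-0.007,-0.118,0.04],[-0.007,-0.118,0.06],[-0.007,-0.118,0.075],[-0.007,-0.118,0.085],[-0.007,-0.118,0.085]],"delta_rot":[[0,0,3],[0,0,6],[0,0,9],[0,0,11.1],[0,0,11.1],[0,0,11.1],[0,0,11.1],[0,0,11.1],[0,0,11.1],[0,0,11.1]]}' 1
cat > st.py <<'E'
from h import *
t=np.load("t.npy"); s=get_state(); p=s["ee_pos"]; k,q=np.cos(t[2]),np.sin(t[2])
d=p[:2]-t[:2]; f=s["ft_force"]
print("t",round(s["time_s"],2),"bin mm",np.round(1e3*np.array([k*d[0]+q*d[1],-q*d[0]+k*d[1],p[2]-.011]),1),"(z=tip) F bin",np.round([k*f[0]+q*f[1],-q*f[0]+k*f[1],f[2]],1),"rot",np.round(np.degrees(s["ee_rot"]),1),"open",round(s["opening"],4))
E
python3 st.py
```

```text
time_s: 1.5
ee_pos: [0.5067, -0.0069, 0.1643]
ee_rot: [-3.141, 0.0, 1.377]
ft_force: [0.9, -0.2, 0.5]
opening: 0.0003
t 1.5 bin mm [-88.    0.  153.3] (z=tip) F bin [ 0.9 -0.   0.5] rot [-179.9    0.    78.9] open 0.0003
```

```bash
python3 -m inch '{"xyz":[[0,0.01,0],[0,0.02,0],[0,0.028,0],[0,0.036,-0.002],[0,0.044,-0.004],[0,0.052,-0.006],[0,0.060,-0.006],[0,0.067,-0.006],[0,0.067,-0.006],[0,0.067,-0.006]],"delta_rot":[[0,0,0],[0,0,0],[0,0,0],[0,0,0],[0,0,0],[0,0,0],[0,0,0],[0,0,0],[0,0,0],[0,0,0]]}'; python3 st.py
python3 -c '
from h import *
crop(camera("side"),"p2.png",135,275,125,230,5.7)'
```

```text
time_s: 2.75
ee_pos: [0.5724, -0.0198, 0.1706]
ee_rot: [-3.141, 0.0, 1.377]
ft_force: [-0.7, 0.1, 0.5]
opening: 0.0003
t 2.75 bin mm [-21.    0.  159.6] (z=tip) F bin [-0.7 -0.   0.5] rot [-180.     0.    78.9] open 0.0003
```

View pics/p2.png

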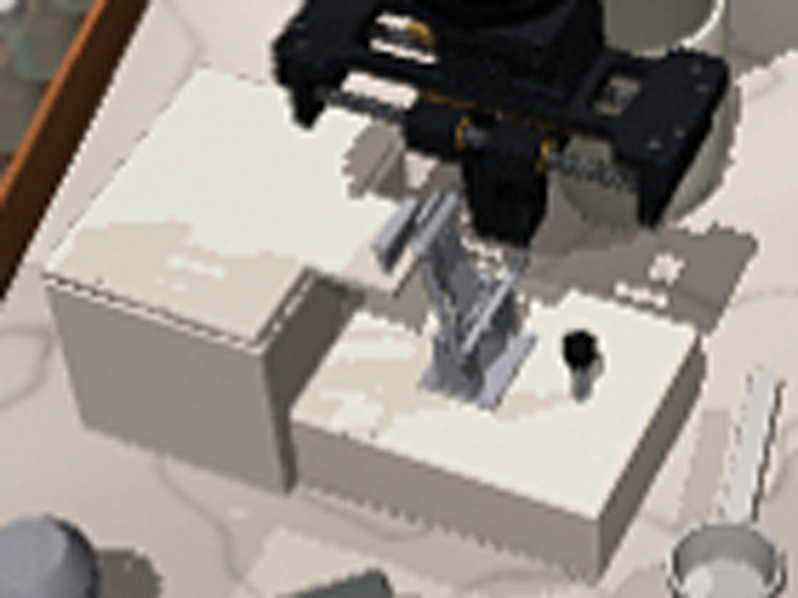

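```bash
python3 - <<'E'
from h import *
t=np.load("t.npy"); c=camera("side")
def W(P):
    P=np.atleast_2d(P)/1e3; s,k=np.sin(t[2]),np.cos(t[2])
    return np.c_[t[0]+k*P[:,0]-s*P[:,1],t[1]+s*P[:,0]+k*P[:,1],P[:,2]]
L=[]
for el,col in((90,(0,255,0)),(75,(255,0,0)),(60,(0,0,255)),(20,(255,0,255))):
    e=np.radians(el); x,z=-11+70*np.cos(e),102+70*np.sin(e)
    P=W([[-11,-38,102],[x,-38,z],[x,38,z],[-11,38,102]]); L.append((P,col))
    print(el,((proj(c,P)-[135,125]+.5)*5.7).astype(int).tolist())
crop(c,"p3.png",185,240,145,200,11,L)
E
```

```text
90 [[527, 254], [521, 150], [451, 260], [460, 364]]
75 [[527, 254], [486, 143], [415, 253], [460, 364]]
60 [[527, 254], [454, 145], [382, 253], [460, 364]]
20 [[527, 254], [401, 183], [329, 290], [460, 364]]
```

View pics/p3.png

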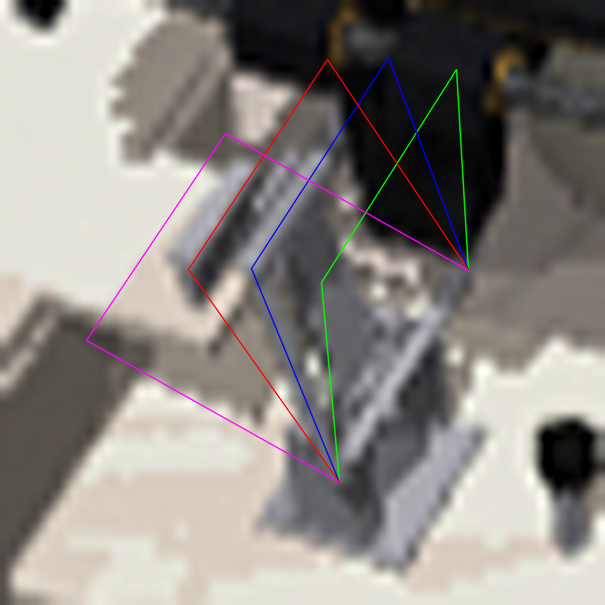

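The bail is past upright, at about 75° and falling. I'll lift the finger over the lever and come down on the hopper side.

```bash
python3 -m inch '{"xyz":[[0,-0.005,-0.015],[0,-0.005,-0.035],[0,0.015,-0.035],[0,0.04,-0.035],[0,0.06,-0.035],[0,0.077,-0.035],[0,0.077,-0.02],[0,0.077,-0.005],[0,0.077,0.01],[0,0.077,0.01]],"delta_rot":[[0,0,0],[0,0,0],[0,0,0],[0,0,0],[0,0,0],[0,0,0],[0,0,0],[0,0,0],[0,0,0],[0,0,0]]}'; python3 st.py
python3 -c '
from h import *
crop(camera("side"),"p4.png",165,255,130,200,8)'
```

```text
time_s: 4.1
ee_pos: [0.6466, -0.0345, 0.1589]
ee_rot: [-3.138, 0.001, 1.377]
ft_force: [0.1, 0.3, -0.5]
opening: 0.0007
t 4.1 bin mm [ 5.460e+01 -1.000e-01  1.479e+02] (z=tip) F bin [ 0.1  0.3 -0.5] rot [-179.8    0.    78.9] open 0.0007
```

View pics/p4.png

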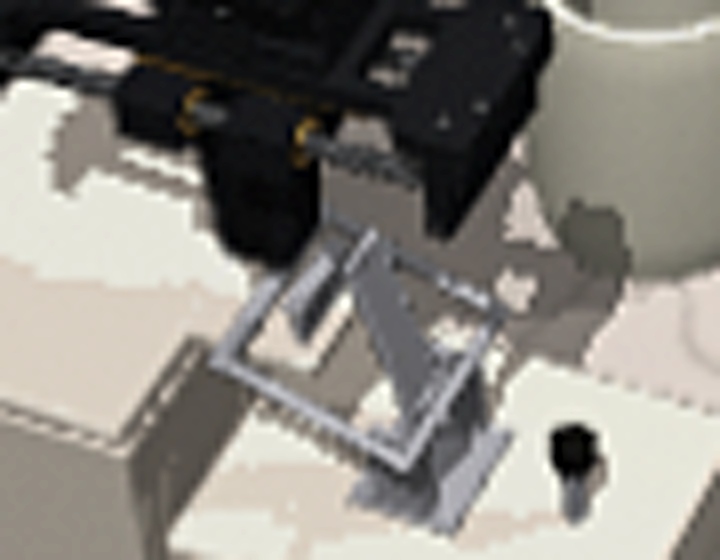

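The bar now lies on the tongue behind the keeper, with the lever open. Next I'll push the lever over along its arc, gently.

```bash
python3 -m inch '{"xyz":[[0,-0.006,0],[0,-0.011,0],[0,-0.015,-0.001],[0,-0.019,-0.002],[0,-0.024,-0.003],[0,-0.029,-0.003],[0,-0.034,-0.004],[0,-0.040,-0.004],[0,-0.046,-0.004],[0,-0.051,-0.003]],"delta_rot":[[0,0,0],[0,0,0],[0,0,0],[0,0,0],[0,0,0],[0,0,0],[0,0,0],[0,0,0],[0,0,0],[0,0,0]]}'; python3 st.py
```

```text
time_s: 5.4
ee_pos: [0.601, -0.0251, 0.1663]
ee_rot: [3.134, -0.001, 1.377]
ft_force: [4.2, -0.9, 12.5]
opening: 0.0005
t 5.4 bin mm [  8.    0.4 155.3] (z=tip) F bin [ 4.2 -0.1 12.5] rot [ 1.796e+02 -1.000e-01  7.890e+01] open 0.0005
```

The finger is riding on something (12 N upward), probably the lever's end. I'll lift and look.

```bash
python3 -m inch '{"xyz":[[0,0,-0.01],[0,0,-0.02],[0,0,-0.03],[0,0.02,-0.03],[0,0.04,-0.03],[0,0.06,-0.03],[0,0.07,-0.03],[0,0.07,-0.03],[0,0.07,-0.03],[0,0.07,-0.03]],"delta_rot":[[0,0,0],[0,0,0],[0,0,0],[0,0,0],[0,0,0],[0,0,0],[0,0,0],[0,0,0],[0,0,0],[0,0,0]]}'; python3 st.py
cat > ovl.py <<'E'
import sys; from h import *
t=np.load("t.npy"); c=camera("side")
def W(P):
    P=np.atleast_2d(P)/1e3; s,k=np.sin(t[2]),np.cos(t[2])
    return np.c_[t[0]+k*P[:,0]-s*P[:,1],t[1]+s*P[:,0]+k*P[:,1],P[:,2]]
L=[]
for a,col in zip(map(float,sys.argv[2:]),((0,255,0),(0,0,255),(255,0,0))):
    a=np.radians(a); x,z=-72*np.sin(a),88+72*np.cos(a)
    L.append((W([[0,-11,88],[x,-11,z],[x,11,z],[0,11,88]]),col))
crop(c,sys.argv[1],165,255,130,200,8,L)
E
python3 ovl.py p5.png -21 -10 0
```

```text
time_s: 6.65
ee_pos: [0.6664, -0.0381, 0.1938]
ee_rot: [-3.141, 0.0, 1.377]
ft_force: [0.4, -0.6, -0.9]
opening: 0.0002
t 6.65 bin mm [ 74.6   0.2 182.8] (z=tip) F bin [ 0.5 -0.5 -0.9] rot [-180.     0.    78.9] open 0.0002
```

View pics/p5.png

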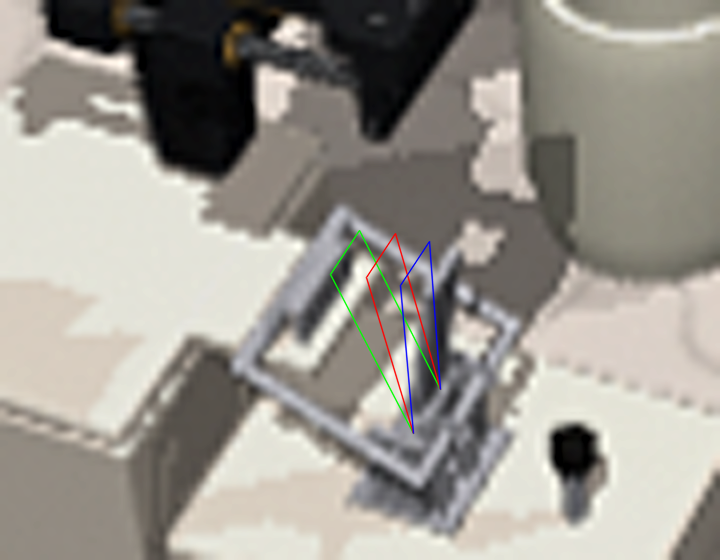

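The lever stands at about +8°, past upright, and the finger had slipped up onto its end. I'll re-approach with more overlap down the lever.

```bash
python3 -m inch '{"xyz":[[0,-0.02,0],[0,-0.04,0],[0,-0.053,0],[0,-0.053,0.012],[0,-0.053,0.024],[0,-0.053,0.034],[0,-0.053,0.041],[0,-0.056,0.041],[0,-0.059,0.041],[0,-0.062,0.042]],"delta_rot":[[0,0,0],[0,0,0],[0,0,0],[0,0,0],[0,0,0],[0,0,0],[0,0,0],[0,0,0],[0,0,0],[0,0,0]]}'; python3 st.py
```

```text
time_s: 7.95
ee_pos: [0.6062, -0.0264, 0.1522]
ee_rot: [3.141, -0.0, 1.377]
ft_force: [0.0, 0.7, 0.1]
opening: 0.0005
t 7.95 bin mm [1.330e+01 1.000e-01 1.412e+02] (z=tip) F bin [-0.1  0.7  0.1] rot [179.9  -0.   78.9] open 0.0005
```

```bash
python3 -m inch '{"xyz":[[0,-0.005,0.002],[0,-0.010,0.003],[0,-0.013,0.003],[0,-0.016,0.003],[0,-0.021,0.003],[0,-0.026,0.005],[0,-0.031,0.007],[0,-0.036,0.009],[0,-0.036,0.009],[0,-0.036,0.009]],"delta_rot":[[0,0,0],[0,0,0],[0,0,0],[0,0,0],[0,0,0],[0,0,0],[0,0,0],[0,0,0],[0,0,0],[0,0,0]]}'; python3 st.py
```

```text
time_s: 9.2
ee_pos: [0.5734, -0.0196, 0.1435]
ee_rot: [3.136, -0.001, 1.377]
ft_force: [6.2, 0.1, 0.0]
opening: 0.0004
t 9.2 bin mm [-20.1   0.4 132.5] (z=tip) F bin [6.1 1.3 0. ] rot [ 1.797e+02 -1.000e-01  7.890e+01] open 0.0004
```

```bash
python3 -m inch '{"xyz":[[0,-0.003,0.001],[0,-0.005,0.002],[0,-0.007,0.004],[0,-0.009,0.0056],[0,-0.011,0.0076],[0,-0.013,0.0096],[0,-0.015,0.012],[0,-0.016,0.0145],[0,-0.0175,0.0175],[0,-0.0175,0.0175]],"delta_rot":[[0,0,0],[0,0,0],[0,0,0],[0,0,0],[0,0,0],[0,0,0],[0,0,0],[0,0,0],[0,0,0],[0,0,0]]}'; python3 st.py; python3 ovl.py p6.png 55 65 75
```

```text
time_s: 10.45
ee_pos: [0.557, -0.0162, 0.1263]
ee_rot: [3.134, -0.002, 1.377]
ft_force: [5.4, -1.0, 2.0]
opening: 0.0005
t 10.45 bin mm [-36.9   0.6 115.3] (z=tip) F bin [5.5 0.1 2. ] rot [ 1.796e+02 -1.000e-01  7.890e+01] open 0.0005
```

View pics/p6.png

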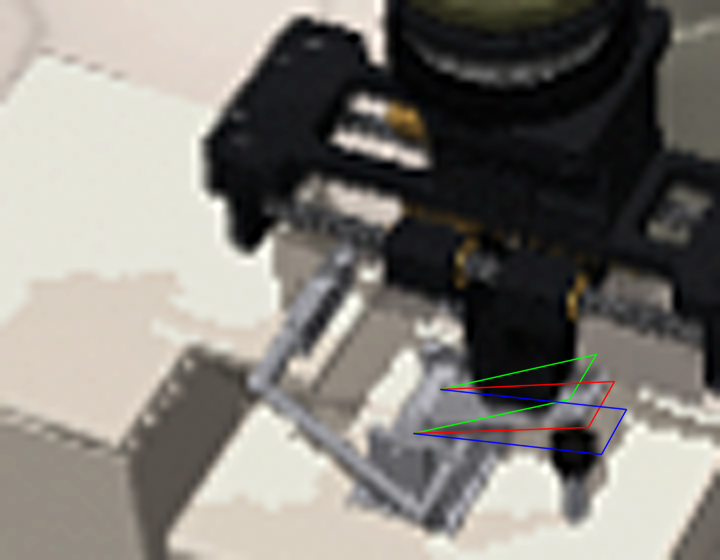

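The bar is seated in the keeper and the lever is at about 58–60°. I'll reposition over the lever's outer end and press down.

```bash
python3 -m inch '{"xyz":[[0,0.002,-0.008],[0,0.001,-0.02],[0,-0.006,-0.022],[0,-0.013,-0.022],[0,-0.013,-0.016],[0,-0.013,-0.012],[0,-0.013,-0.009],[0,-0.013,-0.006],[0,-0.013,-0.003],[0,-0.013,-0.003]],"delta_rot":[[0,0,0],[0,0,0],[0,0,0],[0,0,0],[0,0,0],[0,0,0],[0,0,0],[0,0,0],[0,0,0],[0,0,0]]}'; python3 st.py
```

```text
time_s: 11.75
ee_pos: [0.5391, -0.0133, 0.1279]
ee_rot: [-3.138, 0.001, 1.377]
ft_force: [-2.4, 0.0, 4.5]
opening: 0.0005
t 11.75 bin mm [-55.1  -0.  116.9] (z=tip) F bin [-2.3 -0.5  4.5] rot [-179.8    0.    78.9] open 0.0005
```

```bash
python3 -m inch '{"xyz":[[0,0,0.001],[0,0,0.002],[0,0,0.003],[0,0,0.004],[0,0,0.005],[0,0,0.006],[0,0,0.007],[0,0,0.008],[0,0,0.008],[0,0,0.008]],"delta_rot":[[0,0,0],[0,0,0],[0,0,0],[0,0,0],[0,0,0],[0,0,0],[0,0,0],[0,0,0],[0,0,0],[0,0,0]]}'; python3 st.py
```

```text
time_s: 13.0
ee_pos: [0.541, -0.0136, 0.1203]
ee_rot: [3.141, -0.0, 1.377]
ft_force: [-1.2, 0.1, 4.0]
opening: 0.0007
t 13.0 bin mm [-5.310e+01  1.000e-01  1.093e+02] (z=tip) F bin [-1.2 -0.1  4. ] rot [180.   -0.   78.9] open 0.0007
```

```bash
python3 -m inch '{"xyz":[[0,0,0.001],[0,0,0.001],[0,0,0.002],[0,0,0.002],[0,0,0.003],[0,0,0.003],[0,0,0.004],[0,0,0.004],[0,0,0.004],[0,0,0.004]],"delta_rot":[[0,0,0],[0,0,0],[0,0,0],[0,0,0],[0,0,0],[0,0,0],[0,0,0],[0,0,0],[0,0,0],[0,0,0]]}'; python3 st.py
```

```text
time_s: 14.25
ee_pos: [0.5415, -0.0138, 0.1161]
ee_rot: [3.14, -0.0, 1.377]
ft_force: [0.0, -0.0, -0.1]
opening: 0.0001
t 14.25 bin mm [-52.6   0.  105.1] (z=tip) F bin [ 0.  -0.  -0.1] rot [179.9  -0.   78.9] open 0.0001
```

```bash
python3 -m inch '{"xyz":[[0,0,0.001],[0,0,0.001],[0,0,0.002],[0,0,0.002],[0,0,0.003],[0,0,0.003],[0,0,0.004],[0,0,0.004],[0,0,0.004],[0,0,0.004]],"delta_rot":[[0,0,0],[0,0,0],[0,0,0],[0,0,0],[0,0,0],[0,0,0],[0,0,0],[0,0,0],[0,0,0],[0,0,0]]}'; python3 st.py;  python3 ovl.py p7.png 75 80
```

```text
time_s: 15.5
ee_pos: [0.5406, -0.0136, 0.1121]
ee_rot: [-3.141, 0.0, 1.377]
ft_force: [-0.2, 0.5, 4.4]
opening: 0.0006
t 15.5 bin mm [-53.4   0.  101.1] (z=tip) F bin [-0.3  0.4  4.4] rot [-180.     0.    78.9] open 0.0006
```

View pics/p7.png

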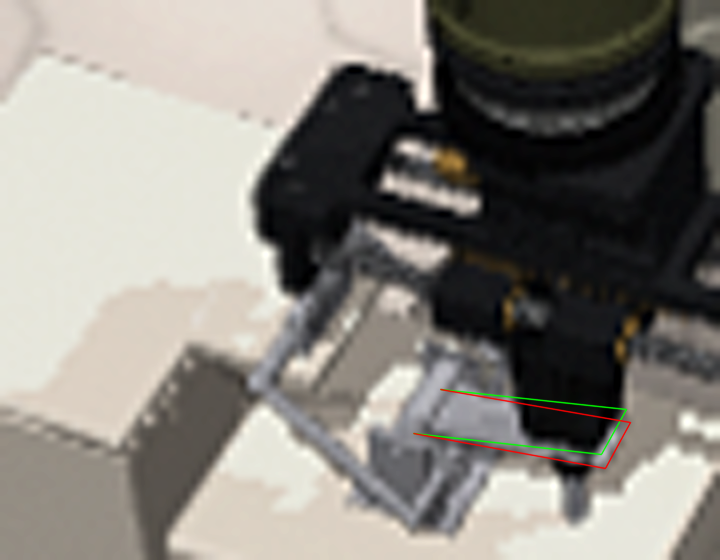

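The lever is at about 78° (12° above flat), past centre, with the bail in the keeper. I'll continue in small steps until the force rises on the stop.

```bash
python3 -m inch '{"xyz":[[0,0,0.0005],[0,0,0.001],[0,0,0.001],[0,0,0.0015],[0,0,0.002],[0,0,0.002],[0,0,0.0025],[0,0,0.0025],[0,0,0.0025],[0,0,0.0025]],"delta_rot":[[0,0,0],[0,0,0],[0,0,0],[0,0,0],[0,0,0],[0,0,0],[0,0,0],[0,0,0],[0,0,0],[0,0,0]]}'; python3 st.py
```

```text
time_s: 16.8
ee_pos: [0.5404, -0.0136, 0.1104]
ee_rot: [-3.141, 0.0, 1.377]
ft_force: [-3.4, -0.0, 10.6]
opening: 0.0004
t 16.8 bin mm [-53.7   0.   99.4] (z=tip) F bin [-3.3 -0.7 10.6] rot [-180.     0.    78.9] open 0.0004
```

```bash
python3 -m inch '{"xyz":[[0,0,0],[0,0,0.0003],[0,0,0.0003],[0,0,0.0006],[0,0,0.0006],[0,0,0.0008],[0,0,0.0008],[0,0,0.0008],[0,0,0.0008],[0,0,0.0008]],"delta_rot":[[0,0,0],[0,0,0],[0,0,0],[0,0,0],[0,0,0],[0,0,0],[0,0,0],[0,0,0],[0,0,0],[0,0,0]]}'; python3 st.py
```

```text
time_s: 18.05
ee_pos: [0.5403, -0.0135, 0.1099]
ee_rot: [-3.141, 0.0, 1.377]
ft_force: [-4.0, -0.5, 13.5]
opening: 0.0002
t 18.05 bin mm [-53.8   0.1  98.9] (z=tip) F bin [-3.8 -1.2 13.5] rot [-180.     0.    78.9] open 0.0002
```

```bash
python3 -m inch '{"xyz":[[0,0,0],[0,0,0.0003],[0,0,0.0003],[0,0,0.0006],[0,0,0.0006],[0,0,0.0007],[0,0,0.0007],[0,0,0.0007],[0,0,0.0007],[0,0,0.0007]],"delta_rot":[[0,0,0],[0,0,0],[0,0,0],[0,0,0],[0,0,0],[0,0,0],[0,0,0],[0,0,0],[0,0,0],[0,0,0]]}'; python3 st.py
```

```text
time_s: 19.3
ee_pos: [0.5403, -0.0135, 0.1096]
ee_rot: [-3.141, 0.0, 1.377]
ft_force: [-5.2, -0.3, 18.4]
opening: 0.0005
t 19.3 bin mm [-53.8   0.1  98.6] (z=tip) F bin [-5.1 -1.3 18.4] rot [-180.     0.    78.9] open 0.0005
```

The force went from 13.5 to 18.4 N for 0.3 mm of travel, so the lever is on its stop. I'll back off upward and check.

```bash
python3 -m inch '{"xyz":[[0,0,-0.001],[0,0,-0.003],[0,0,-0.006],[0,0,-0.015],[0,0,-0.03],[0,0,-0.045],[0,0,-0.06],[0,-0.02,-0.08],[0,-0.05,-0.10],[0,-0.05,-0.10]],"delta_rot":[[0,0,0],[0,0,0],[0,0,0],[0,0,0],[0,0,0],[0,0,0],[0,0,0],[0,0,0],[0,0,0],[0,0,0]]}'; python3 st.py;  python3 ovl.py p8.png 79
```

```text
time_s: 20.55
ee_pos: [0.4908, -0.0037, 0.2101]
ee_rot: [3.14, -0.0, 1.378]
ft_force: [-0.3, 0.3, -0.3]
opening: 0.0004
t 20.55 bin mm [-1.042e+02  1.000e-01  1.991e+02] (z=tip) F bin [-0.3  0.3 -0.3] rot [179.9  -0.   79. ] open 0.0004
```

View pics/p8.png

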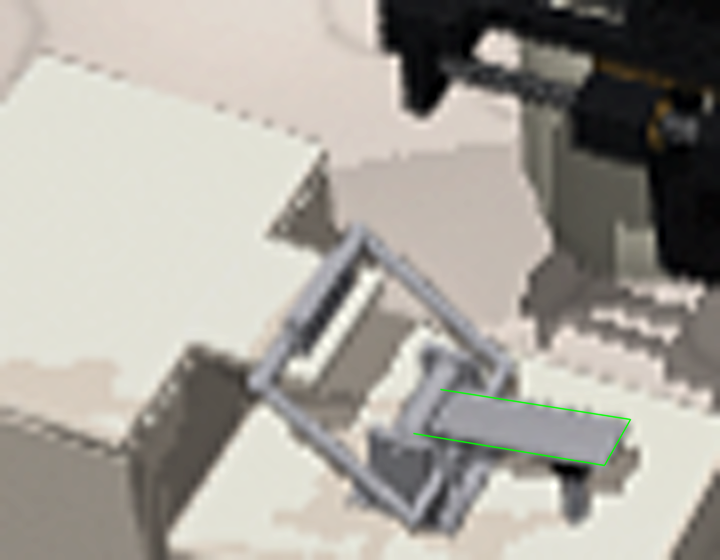

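```bash
python3 -c '
from plant import *
print(sign_off())'
```

```text
the job is handed in; nothing more can be done
None
```

The bin's latch is closed and the job is handed in at about 20.6 s of the 45 s allowed. No verdict came back, so the result rests on my own checks.

- **Bail:** I pushed the bar over from the ledge side with the closed fingers. It fell onto the tongue behind the keeper with the lever still open.
- **Lever:** On the first push the finger slipped up onto the lever's end, with about 12 N upward. I lifted off, came back lower on the lever and swung it past centre from there.
- **Pressing home:** On the stop, the force rose from 13.5 to 18.4 N over the last 0.3 mm of travel. That is a little above the 10–15 N suggested and below the 25 N limit, judging by readings at the end of each move.
- **Last checks:** After release the robot was clear, with the wrist force near zero. The picture shows the lever still down at about 10–11° above flat, which puts its end about 101 mm up. The bar sits in the keeper.
- **Not measured:** I did not measure the lid's height or the lever's force on the stop after letting go. I also did not check the bystanders for movement afterwards, though I felt no contact with any of them.

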